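# Load the large power board into the rework fixture and pin it down

## Task

Load the fixture: lay the larger of the two circuit boards in the aluminium nest, set the steel hold-down frame on it, both with their large hole over the fixture's large hole, then push the thick pin through the large holes and the thin pin through the small ones, fully home until their collars rest on the frame. Leave the smaller board where it lies; it is for another job.

Things in the scene. Friction and masses are not known exactly. Their poses are not given: they have to be found in the camera images.
- nest (a point): Fixed aluminium fixture 96 x 152 x 20 mm, long side along y. Point: centre of its flat top, z up. Through holes (x = 0): 15 mm wide at y +50 mm, 10 mm wide at y -50 mm. Four corner locators leave a seat 74 x 124 mm; their walls are upright to 7 mm above the flat top, then lean out by 5 mm up to 16 mm as a lead-in.
- board_mid (a point): Larger board: green, 70 x 120 x 3 mm, 150 g, long side along y. Point: its centre, 11.5 mm above the underside. Black heatsink in the middle, 30 (x) x 40 (y), top 23 mm above the underside: grip its y faces. Capacitors to 14 mm high at x, y = +-20, +-26. Holes: 15 mm at y +50, 10 mm at y -50. Seated, its axes match the nest's.
- frame_bar (a point): Hold-down frame, steel plate 70 x 120 x 6 mm, 280 g, long side along y, window 50 x 64 mm. Point: middle of the black handle bar above the window, 41 mm above the underside; bar 70 (along x) x 12 (y) x 14 mm high, on two posts. Holes: 15 mm at y +50, 10 mm at y -50. Seated on the board its axes match the nest's, underside 3 mm over the nest point.
- thick_pin_knob (a point): Thick pin, 90 g, upright in one of the two holes of the grey parking block (44 x 104 x 32 mm). Point: middle of its black round knob, 22 mm wide, 28 mm high. Under the knob a steel collar 26 mm wide, its underside 18 mm below the point; then a 12 mm shank, tapered end 44 mm below the point. Home, the point is 27 mm above the nest point.
- thin_pin_knob (a point): Thin pin, 50 g, upright in the block's other hole, 62 mm from the thick pin (which is where varies). Point: middle of its black round knob, 14 mm wide, 28 mm high. Steel collar 22 mm wide, its underside 18 mm below the point; then a 7 mm shank, tapered end 44 mm below the point. Home, the point is 27 mm above the nest point.
- small_board_mid (a point): Smaller board: green, 46 x 84 x 3 mm, heatsink 22 x 30 mm, white connector at one end, no large holes. For another job; stays where it lies. Point: its centre, 8.5 mm above the underside.
Mind the look-alikes: they are no part of the job. What is shaped like the part that bears frame_bar but brown is not meant.

How it is judged:
By the outcome, as a careful person would: the job done as asked, in the order asked, and still so for the second after the job is handed in, with the robot touching nothing.
It also fails if it takes over 115 s, if anything falls off the work surface, if the arm or the gripper's body presses on something with over 40 N, if the wrist force passes 120 N, or if a joint passes its speed limit or range.

## Robot

A 6-joint arm with a two-finger parallel gripper is mounted at the origin on a cart in front of the work surface, level with it; the furniture and walls round the work are solid. World frame = base frame: x ahead of the robot, y to its left, z up, the work surface at z = 0. Lengths are in mm, angles in rad, forces in N, time in s.
With the tool pointing down it reaches from about 400 to 925 mm from the base axis. Payload 12.5 kg.
Tool frame: the origin (TCP) lies midway between the tips of the shut fingers; the grasp point (between the pads) lies 19 mm behind it; z points along the fingers, y is the line along which they close (so a half turn about z gives the same grasp; the last joint's range is limited). The gripper opens to 95 mm and grips with 3 to 60 N. Pads are 20 mm wide; open, the fingers measure 119 mm over their backs; the gripper's body (75 mm by 180 mm) begins 59 mm behind the grasp point.
Start: joints at [-1.361, 0.491, 1.559, -0, 1.092, -0.106], TCP at [194.134, -594.103, 214.661] pointing down, gripper open.
Joint ranges: [-3.1, 3.1], [-0.84, 2.19], [0.05, 2.79], [-1.13, 4.28], [0.06, 2.93], [-2.69, 2.69]. Speed limits (rad/s): [2.22, 2.22, 2.79, 3.14, 3.14, 3.14].

## Interface

Orientations are given as [roll, pitch, yaw] about the fixed x, y, z axes, in that order (R = Rz(yaw) Ry(pitch) Rx(roll)).
In Python, from cell import state, viewer, env, models gives the robot as it stands. The module is installed in compiled form; this text tells all that it offers.
- The arm moves only by the tool arm_command, never from a script. Its argument "rows" is a list of rows, each a list of 2 entries, a list of its own where there are three numbers: the shift along the tool's x, y, z normalised to -1 to 1, where 1 is 0.25 m, then the turn about the tool's z normalised to -1 to 1, where 1 is pi rad. A call has exactly 5 rows; each row shifts and turns the commanded pose from where the row before left it, along the tool's axes as they then stand; what a row does not reach is not made up. A row lasts 1/10 s, in which the tool goes at most 50 mm and 8.59 degrees, less where a joint would pass 70% of its speed; a pose out of reach is approached as far as the arm can. A call with a number of a shift or a turn outside -1 to 1 is refused whole. A call with a gripper value outside its range is refused whole. "claw" is the opening, from 0 (shut) to 1 (fully open), set as the call begins (left out, the last holds). The fingers move at their own pace and stop on an object; the grip force is fixed at half the most. Time passes only in rows, so rows that do not move let the fingers close, or fill a call up. It gives the time, the measured TCP pose, the force, the opening and the grip force at its end, in the units of the state.
- state(): the state, without advancing time (a new reading comes with each control period).
- viewer.read_camera(name): name is "scene" or "top" or "wrist"; returns (picture, depth): 420x560x3 uint8, red, green, blue; 420x560 float32, mm along the optical axis (not along the pixel's ray), 0 where there is no reading.
- viewer.get_calibration(name): a dict with "camera_matrix" (3x3 intrinsics, pixels), "world_to_cam" (4x4, takes a point from world to camera coordinates). Camera axes: x right, y up, looking along -z (the intrinsics and any distortion apply to the point x, -y, -z); pixel columns grow to the right and rows downward; lengths in mm; the calibration is good to about 2 mm. A picture is of the moment at which its call begins: read the wrist's pose just before it. get_calibration takes no time and is no camera call; for the wrist camera it gives the pose at the moment of the call.
- env.job_done(): hands the job in; it is judged then, once.
Trained networks look in the newest picture that a camera, given by its name, has taken for a name from the list of things; names that differ only in an ending like _2 or _b are one class to them, and where a whole thing is asked for, a point or a joint stands for the part that bears it (a point fixed in the world has none). Each returns a list of dicts, best first, with "confidence" (0 to 1); they miss things now and then, are a little off and sometimes report something else, mostly with a low value. They report only what shows in the picture. A call takes as long as a camera call. They do not tell look-alikes from the thing itself.
- models.search_frame(camera, label): "position" ([x, y, z] in mm, in world coordinates, good to about 4 mm: the middle of the surface that is visible of it).
- models.mark_of(camera, label): "position" ([x, y, z] in mm, in world coordinates, good to about 4 mm: a listed point, or the origin of a listed thing).
The state is a dict: "t": time; "joints": joint angles; "qvel": joint speeds; "tau": joint torques, N m; "eef_pos": TCP position; "tcp_rot": TCP orientation; "ft_force": force on the tool from outside, world axes, zero at the start; "moment": the same for the moment, N m; "opening": opening from 0.0 (shut) to 1.0 (fully open); "grip_force": force on a finger pad.
Only numpy, scipy, OpenCV 4.12 (cv2) and the standard library are available. Lean on these libraries where they do the work, as an engineer would, in place of code of your own. Each camera call takes 0.05 s, during which the arm holds its last target. There are 200 camera calls.

## Working session

There is one attempt and no reset: what is moved stays moved. The work goes in short steps, Python scripts to look and compute and a tool call to move; the robot and the scene stay as the last step left them, time stands still between calls to the robot, and variables do not carry over. Pictures are saved under pics/ and viewed, at most 15 in all, crops included, and the job is handed in when it is done.

Besides the shell and the picture viewer there is one more tool, called after "Request:" as name(argument=value, ...) on one line, values as JSON. arm_command: Moves the arm, as the interface text tells. Scaled input: -1 to 1 covers 0.25 m each way for a shift and pi rad each way for a turn. Its arguments: {"type":"object","properties":{"rows":{"type":"array","items":{"type":"array"}},"claw":{"type":"number"}},"required":["rows"]}

```bash
mkdir -p pics; cat > h.py <<'E'
import numpy as np, cv2
from cell import state, viewer, env, models
def shot(n,f=None):
    c=viewer.get_calibration(n); im,d=viewer.read_camera(n)
    if f: cv2.imwrite('pics/'+f,im[:,:,::-1])
    return im,d,np.array(c['camera_matrix']),np.array(c['world_to_cam'])
def world(d,K,W):
    v,u=np.mgrid[0:d.shape[0],0:d.shape[1]]
    p=np.stack([(u-K[0,2])/K[0,0]*d,-(v-K[1,2])/K[1,1]*d,-d],-1)
    return (p-W[:3,3])@W[:3,:3]
E
python3 - <<'E'
from h import *
import pickle
np.set_printoptions(precision=1,suppress=True)
print(state())
for n in ['scene','top']:
    im,d,K,W=shot(n,n+'.png'); np.savez(n+'.npz',im=im,P=world(d,K,W),d=d,K=K,W=W)
    c=viewer.get_calibration(n); print(n,c.keys(),K, W)
    for l in ['nest','board_mid','frame_bar','thick_pin_knob','thin_pin_knob','small_board_mid']:
        print(n,l,[(np.round(r['position'],0).tolist(),round(r['confidence'],2)) for r in models.mark_of(n,l)])
E
```

```text
{'t': 0.0, 'joints': array([-1.4,  0.5,  1.6, -0. ,  1.1, -0.1]), 'qvel': array([ 0., -0.,  0., -0.,  0.,  0.]), 'tau': array([  0. , -61.3, -25.8,   0.1,   0. ,  -0. ]), 'eef_pos': array([ 194.1, -593.8,  214. ]), 'tcp_rot': array([-3.1, -0. ,  0.3]), 'ft_force': array([-0.4,  0.7,  0.3]), 'moment': array([-0.,  0.,  0.]), 'grip_force': 0.0, 'opening': 1.0000903972817827}
scene dict_keys(['camera_matrix', 'world_to_cam']) [[520.6   0.  285.3]
 [  0.  520.6 210.4]
 [  0.    0.    1. ]] [[  -0.5   -0.9    0.   235.2]
 [   0.7   -0.4    0.6 -421.5]
 [  -0.5    0.3    0.8 -788.7]
 [   0.     0.     0.     1. ]]
scene nest [([505.0, -267.0, 20.0], 0.6)]
scene board_mid []
scene frame_bar [([444.0, 191.0, 39.0], 0.97), ([606.0, 242.0, 42.0], 0.97)]
scene thick_pin_knob [([688.0, -43.0, 48.0], 0.43)]
scene thin_pin_knob [([678.0, 22.0, 49.0], 0.67)]
scene small_board_mid [([478.0, -37.0, 11.0], 0.76)]
top dict_keys(['camera_matrix', 'world_to_cam']) [[483.6   0.  276.3]
 [  0.  483.6 211.4]
 [  0.    0.    1. ]] [[   0.    -1.     0.   -43.5]
 [   1.     0.     0.2 -554.3]
 [  -0.2    0.     1.  -923.4]
 [   0.     0.     0.     1. ]]
top nest [([508.0, -267.0, 27.0], 0.91)]
top board_mid [([654.0, -160.0, 12.0], 0.69)]
top frame_bar [([448.0, 191.0, 44.0], 0.93), ([604.0, 244.0, 44.0], 0.93)]
top thick_pin_knob [([685.0, -39.0, 53.0], 0.55)]
top thin_pin_knob [([680.0, 18.0, 47.0], 0.48)]
top small_board_mid [([480.0, -36.0, 11.0], 0.57)]
```

View pics/top.png

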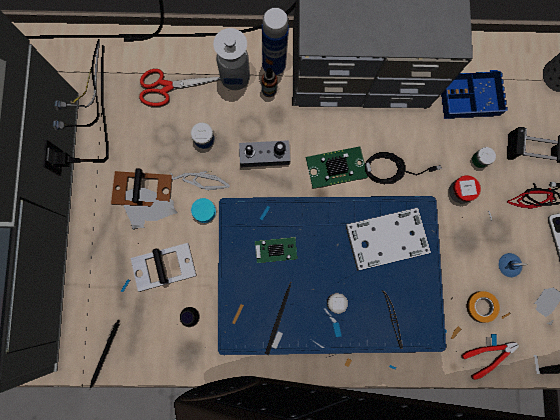

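View pics/scene.png

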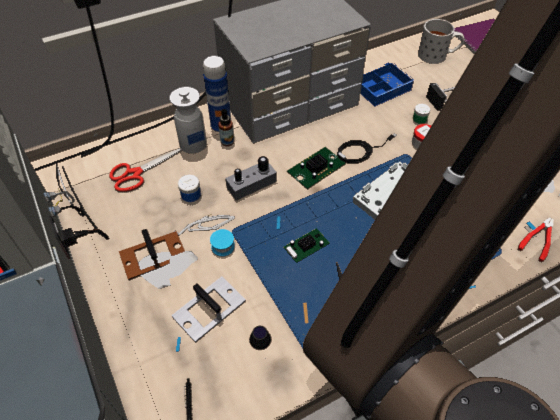

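```bash
python3 - <<'E'
import numpy as np,cv2
np.set_printoptions(precision=1,suppress=True)
z=np.load('top.npz'); im=z['im'][:,:,::-1]; P=z['P']
c=lambda u,v:cv2.resize(im[v-37:v+38,u-50:u+50],(400,300),interpolation=cv2.INTER_CUBIC)
cv2.imwrite('pics/m1.png',np.vstack([np.hstack([c(388,238),c(337,167)]),np.hstack([c(164,267),c(265,153)])]))
# nest surface, board, frame, block by region+height
for n,(u,v),zl,zh in [('nest',(388,238),12,24),('nesttop',(388,238),27,45),('board',(337,167),1,7),('heatsink',(337,167),18,28),('frame',(164,267),1,10),('bar',(164,267),35,60),('block',(265,153),22,38),('knobs',(265,153),45,90),('table',(388,290),-20,20)]:
    w=P[v-40:v+41,u-50:u+51].reshape(-1,3); m=(w[:,2]>zl)&(w[:,2]<zh); q=w[m]
    if len(q)<5: print(n,len(q)); continue
    r=cv2.minAreaRect(q[:,:2].astype(np.float32)); print(n,len(q),np.median(q,0),[np.round(x,1) for x in r])
E
```

```text
nest 1584 [ 504.1 -266.5   22.8] [array([ 505.2, -267.7]), array([ 96.2, 153.3]), np.float64(13.9)]
nesttop 495 [ 503.4 -275.2   33.1] [array([ 504.8, -267. ]), array([ 95.4, 149. ]), np.float64(14.0)]
board 4620 [ 646.8 -166.2    3. ] [array([ 659.9, -169.7]), array([176.7, 217.9]), np.float64(0.6)]
heatsink 215 [ 658.6 -165.6   22.9] [array([ 649.5, -125. ]), array([ 41.3, 125.4]), np.float64(6.1)]
frame 4521 [444.1 187.3   2.7] [array([445. , 190.5]), array([163.2, 209.2]), np.float64(0.6)]
bar 248 [443.8 189.3  48.3] [array([444.8, 190.4]), array([70. , 12.7]), np.float64(15.8)]
block 905 [676.3 -10.2  32.9] [array([681.8, -13.1]), array([ 45.6, 104. ]), np.float64(4.0)]
knobs 176 [680.  -38.8  63.7] [array([683. , -15.6]), array([21.2, 79.4]), np.float64(0.2)]
table 7081 [ 393.4 -273.9    4.1] [array([ 402.3, -270.8]), array([162.6, 212.1]), np.float64(0.3)]
```

View pics/m1.png

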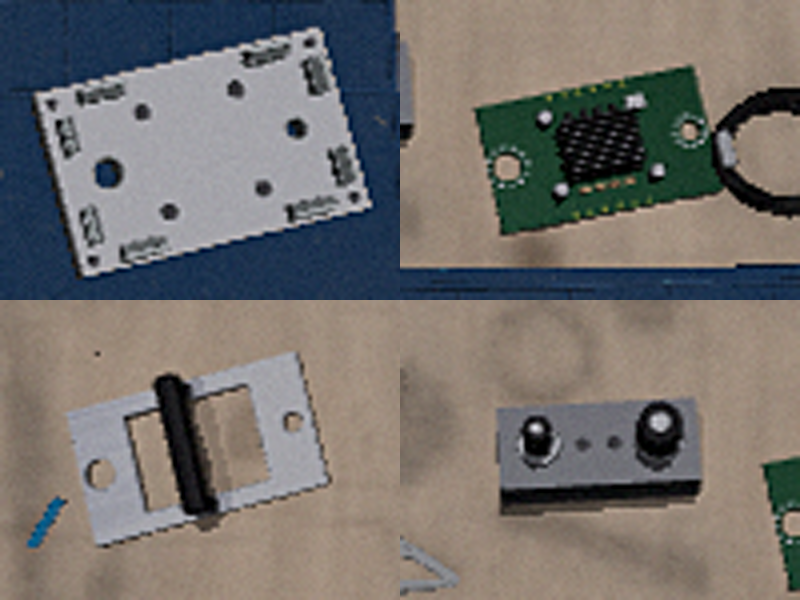

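```bash
python3 - <<'E'
import numpy as np,cv2
np.set_printoptions(precision=1,suppress=True)
z=np.load('top.npz'); im=z['im']; P=z['P']
h=cv2.cvtColor(im,cv2.COLOR_RGB2HSV)
m=((h[...,0]>50)&(h[...,0]<85)&(h[...,1]>90)).astype(np.uint8); m[:140]=0;m[190:]=0;m[:,:300]=0;m[:,375:]=0
q=P[m>0]; q=q[(q[:,2]<9)&(q[:,2]>-5)]; print('board',len(q),[np.round(x,1) for x in cv2.minAreaRect(q[:,:2].astype(np.float32))],np.median(q,0))
g=im.min(2)>130; k=np.zeros_like(g); k[235:300,120:205]=g[235:300,120:205]
q=P[k]; q=q[(q[:,2]>4)&(q[:,2]<12)]; print('frame',len(q),[np.round(x,1) for x in cv2.minAreaRect(q[:,:2].astype(np.float32))],np.median(q,0))
for u,v in [(340,110),(340,100),(340,60),(340,125),(337,162),(250,180),(232,40),(270,30)]: print(u,v,P[v,u],im[v,u])
v=np.array([0.461,0.431])*1000; y=.316
print(state() if 0 else '')
E
python3 -c "
from cell import viewer,state
import numpy as np
c=viewer.get_calibration('wrist');W=c['world_to_cam'];print(np.round(-W[:3,:3].T@W[:3,3],1),np.round(W[:3,:3],2),c['camera_matrix'],state()['eef_pos'],state()['tcp_rot'])"
```

```text
board 1168 [array([ 658.7, -166.1]), array([ 70.2, 119.4]), np.float64(11.9)] [ 657.2 -163.2    3.8]
frame 1002 [array([444.4, 184.6]), array([109.6, 147.7]), np.float64(0.5)] [445.5 180.1   7.1]
340 110 [ 786.6 -176.3    1.5] [138 127 110]
340 100 [ 789.5 -168.9   50.3] [26 25 26]
340 60 [ 793.  -143.4  219.4] [17 16 16]
340 125 [ 751.9 -175.5    3.3] [160 142 126]
337 162 [ 663.9 -164.9   24.2] [43 43 44]
250 180 [628.7  16.7   0.1] [151 136 119]
232 40 [860.3  49.  157.8] [162 163 168]
270 30 [868.7 -21.8 180.8] [58 56 56]

[ 266.6 -570.   384.4] [[ 0.31 -0.95 -0.  ]
 [ 0.92  0.3  -0.27]
 [ 0.26  0.08  0.96]] [[291.36211934   0.         281.80344807]
 [  0.         291.36211934 205.95815109]
 [  0.           0.           1.        ]] [ 194.12714624 -594.10559027  214.66511662] [3.14147865e+00 4.47918379e-05 3.15802664e-01]
```

Request:
arm_command(rows=[[[0,0,0],0.0344],[[0.15,-0.092,0],0],[[0.15,-0.092,0],0],[[0.15,-0.092,0],0],[[0.15,-0.092,0],0]], claw=0.6)

```text
t: 1.2
eef_pos: [322.9, -471.9, 214.7]
tcp_rot: [3.141, -0.0, 0.207]
ft_force: [0.0, -0.7, -0.2]
opening: 0.64
grip_force: 0.0
```

Request:
arm_command(rows=[[[0.15,-0.092,0],0],[[0.15,-0.092,0],0],[[0.15,-0.092,0],0],[[0.15,-0.092,0],0],[[0.15,-0.092,0],0]])

```text
t: 1.7
eef_pos: [482.9, -320.5, 214.8]
tcp_rot: [3.141, -0.0, 0.208]
ft_force: [0.8, -0.5, -0.6]
opening: 0.606
grip_force: 0.0
```

Request:
arm_command(rows=[[[0.15,-0.092,0],0],[[0.15,-0.092,0],0],[[0.15,-0.092,0],0],[[0.15,-0.092,0],0],[[0.1,-0.06,0],0]])

```text
t: 2.2
eef_pos: [632.5, -178.9, 214.6]
tcp_rot: [3.142, -0.0, 0.209]
ft_force: [-0.7, -0.5, 0.2]
opening: 0.6
grip_force: 0.0
```

```bash
cat >> h.py <<'E'
def green(n='wrist',f=None):
    im,d,K,W=shot(n,f); P=world(d,K,W); h=cv2.cvtColor(im,cv2.COLOR_RGB2HSV)
    m=((h[...,0]>50)&(h[...,0]<85)&(h[...,1]>90)&(d>0)).astype(np.uint8)
    k,l,s,_=cv2.connectedComponentsWithStats(cv2.morphologyEx(m,cv2.MORPH_OPEN,np.ones((3,3))))
    m=l==1+s[1:,4].argmax(); q=P[m]; zz=np.median(q[:,2]); q=q[abs(q[:,2]-zz)<4]
    print('green',len(q),zz,[np.round(x,1) for x in cv2.minAreaRect(q[:,:2].astype(np.float32))])
    return im,d,P
E
python3 - <<'E'
from h import *
np.set_printoptions(precision=1,suppress=True)
im,d,P=green('wrist','w1.png'); print(state()['eef_pos'],state()['tcp_rot'])
v=P.reshape(-1,3); i=(v[:,2]>19)&(v[:,2]<28)&(abs(v[:,0]-658)<40)&(abs(v[:,1]+165)<40)
print('hs',i.sum(),np.median(v[i],0),cv2.minAreaRect(v[i][:,:2].astype(np.float32)))
E
```

```text
green 414 2.535750484743472 [array([ 635.7, -181.2]), array([15.2, 76.3]), np.float64(12.1)]
[ 634.5 -176.7  214.4] [-3.1 -0.   0.2]
hs 421 [ 660.8 -165.5   21.8] ((659.6885986328125, -164.09324645996094), (27.559070587158203, 39.3688850402832), 12.419690132141113)
```

View pics/w1.png

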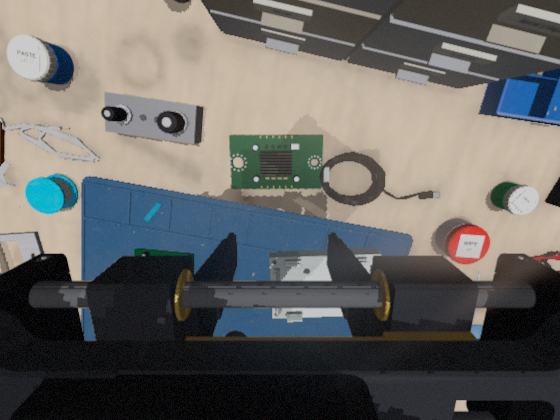

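```bash
sed -i 's/cv2.MORPH_OPEN,np.ones((3,3))/cv2.MORPH_CLOSE,np.ones((7,7))/; s/(h\[...,1\]>90)/(h[...,1]>60)/; s/(h\[...,0\]<85)/(h[...,0]<95)/' h.py
python3 - <<'E'
from h import *
np.set_printoptions(precision=1,suppress=True)
im,d,P=green('wrist'); print(state()['eef_pos'],state()['tcp_rot'])
for l in ['board_mid','thick_pin_knob','thin_pin_knob']: print(l,[(np.round(r['position'],1),r['confidence']) for r in models.mark_of('wrist',l)])
E
```

```text
green 9866 334.2447435424985 [array([ 651.2, -152.6]), array([16.6, 86.3]), np.float64(8.2)]
[ 632.8 -178.4  214.2] [-3.1 -0.   0.2]
board_mid [(array([ 654.5, -162.8,   11.7]), 0.58)]
thick_pin_knob [(array([686.8, -41.9,  50.4]), 0.94)]
thin_pin_knob [(array([680.9,  20.8,  49. ]), 0.63)]
```

Request:
arm_command(rows=[[[0.023,-0.0065,0.116],-0.001],[[0.023,-0.0065,0.116],0],[[0.023,-0.0065,0.116],0],[[0.023,-0.0065,0.116],0],[[0.023,-0.0065,0.116],0]], claw=0.55)

```text
t: 2.95
eef_pos: [656.7, -168.6, 68.9]
tcp_rot: [3.141, -0.0, 0.209]
ft_force: [0.8, -0.0, 0.3]
opening: 0.551
grip_force: 0.0
```

Request:
arm_command(rows=[[[0,0,0.05],0],[[0,0,0.04],0],[[0,0,0],0],[[0,0,0],0],[[0,0,0],0]])

```text
t: 3.45
eef_pos: [657.7, -167.6, 48.5]
tcp_rot: [3.14, -0.002, 0.211]
ft_force: [-0.7, 0.6, 0.8]
opening: 0.551
grip_force: 0.0
```

```bash
python3 - <<'E'
from h import *
shot('wrist','w2.png'); shot('scene','s2.png')
a=cv2.imread('pics/w2.png')[60:360,80:480];b=cv2.imread('pics/s2.png')[100:250,240:400]
cv2.imwrite('pics/m2.png',np.hstack([a,cv2.resize(b,(400,300))]))
E
```

```text
(no output)
```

View pics/m2.png

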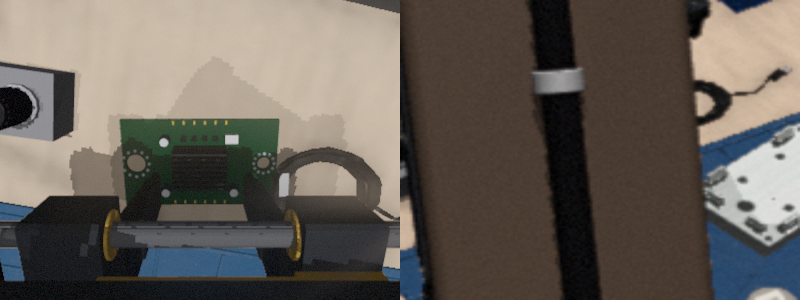

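Request:
arm_command(rows=[[[0.004,-0.004,0.04],0],[[0.004,-0.004,0.04],0],[[0,0,0.04],0],[[0,0,0.036],0],[[0,0,0],0]])

```text
t: 4.05
eef_pos: [658.0, -164.6, 6.1]
tcp_rot: [-3.14, 0.002, 0.211]
ft_force: [-0.4, 0.3, -0.2]
opening: 0.55
grip_force: 0.0
```

Request:
arm_command(rows=[[[0,0,0],0],[[0,0,0],0],[[0,0,0],0],[[0,0,0],0],[[0,0,0],0]], claw=0.3)

```text
t: 4.55
eef_pos: [659.0, -165.0, 8.5]
tcp_rot: [3.141, -0.0, 0.211]
ft_force: [-0.1, 0.1, 0.6]
opening: 0.42
grip_force: 30.0
```

Request:
arm_command(rows=[[[0,0,-0.04],0],[[0,0,-0.1],0],[[0,0,-0.15],0],[[0,0,-0.15],0],[[0,0,-0.15],0]])

```text
t: 5.05
eef_pos: [658.5, -164.7, 157.7]
tcp_rot: [3.142, 0.0, 0.211]
ft_force: [0.7, -0.9, -2.1]
opening: 0.418
grip_force: 30.0
```

Request:
arm_command(rows=[[[-0.1,0.03,0],0],[[-0.15,0.05,0],0],[[-0.16,0.05,0],0],[[-0.16,0.05,0],0],[[-0.16,0.05,0],0]])

```text
t: 5.55
eef_pos: [490.9, -259.7, 156.4]
tcp_rot: [3.141, -0.0, 0.211]
ft_force: [0.4, -0.4, -1.2]
opening: 0.419
grip_force: 30.0
```

Request:
arm_command(rows=[[[-0.1,0.03,0],0],[[-0.06,0.02,0],0],[[0,0,0],-0.0102],[[0,0,0],0],[[0,0,0],0]])

```text
t: 6.05
eef_pos: [456.4, -279.7, 155.9]
tcp_rot: [3.141, -0.0, 0.243]
ft_force: [0.1, -0.2, -2.1]
opening: 0.419
grip_force: 30.0
```

```bash
python3 - <<'E'
from h import *
np.set_printoptions(precision=1,suppress=True)
s=state(); im,d,K,W=shot('wrist','w3.png'); P=world(d,K,W); np.savez('w3.npz',im=im,P=P,d=d,K=K,W=W)
print(s['eef_pos'],s['tcp_rot'],[(np.round(r['position'],1),r['confidence']) for r in models.mark_of('wrist','nest')])
E
```

```text
[ 456.4 -279.7  155.9] [ 3.1 -0.   0.2] [(array([ 502.6, -267.9,   26.6]), 0.71)]
```

View pics/w3.png

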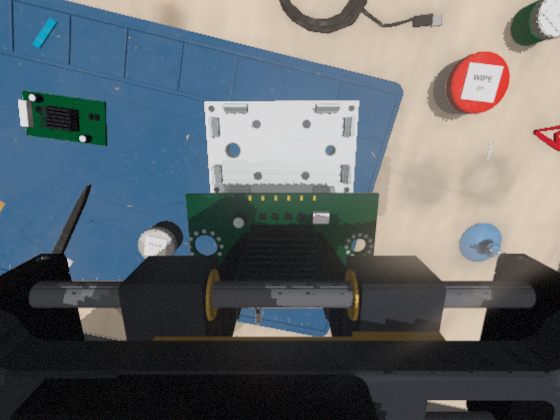

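```bash
cat >> h.py <<'E'
def ray(u,v,z,K,W):  # pixel -> world point on plane z
    R=W[:3,:3];o=-R.T@W[:3,3];r=R.T@np.array([(u-K[0,2])/K[0,0],-(v-K[1,2])/K[1,1],-1]); return o+r*(z-o[2])/r[2]
def intool(p,s_pos,yaw):
    d=np.asarray(p)-s_pos; c,s=np.cos(yaw),np.sin(yaw); return np.array([c*d[0]+s*d[1],s*d[0]-c*d[1],-d[2]])
def blob(mask,u,v,r=14):
    k=mask[v-r:v+r+1,u-r:u+r+1].astype(np.uint8); n,l,st,c=cv2.connectedComponentsWithStats(k)
    i=1+np.argmin([np.hypot(*(c[j]-r))-0.05*st[j,4]**.5 for j in range(1,n)]); return c[i][0]+u-r,c[i][1]+v-r,st[i]
E
python3 - <<'E'
from h import *
np.set_printoptions(precision=2,suppress=True)
z=np.load('w3.npz'); im,P,K,W=z['im'],z['P'],z['K'],z['W']; g=im.astype(int).sum(2)
cv2.imwrite('pics/m3.png',cv2.resize(im[90:270,180:390,::-1],None,fx=3.3,fy=3.3,interpolation=cv2.INTER_CUBIC))
pos=np.array([456.4,-279.7,155.9]); yaw=.243
for u,v in [(233,150),(331,150)]:
    a=P[v-14:v+15,u-14:u+15,2]; zt=np.median(a[a>15]); cu,cv_,st=blob(g<300,u,v); 
    p=ray(cu,cv_,zt,K,W); print('nest',(cu,cv_),st,zt,p,intool(p,pos,yaw), 'at20', ray(cu,cv_,20,K,W))
for u,v in [(205,245),(359,244)]:
    a=P[v-14:v+15,u-14:u+15,2]; zt=np.median(a[a>100]); r=14
    hm=(P[...,2]<zt-30); cu,cv_,st=blob(hm,u,v); p=ray(cu,cv_,zt,K,W); print('board',(cu,cv_),st,zt,p,intool(p,pos,yaw))
print('mat',np.median(P[20:80,150:200,2]),'wood',np.median(P[100:140,420:470,2]))
E
```

```text
nest (np.float64(227.57142857142858), np.float64(148.92857142857142)) [ 8  9  2  8 14] 22.54319715868656 [ 493.3  -212.85   22.54] [ 51.9  -56.   133.36] at20 [ 492.99 -212.45   20.  ]Traceback (most recent call last):
  File "<stdin>", line 7, in <module>
  File "h.py", line 24, in blob
    i=1+np.argmin([np.hypot(*(c[j]-r))-0.05*st[j,4]**.5 for j in range(1,n)]); return c[i][0]+u-r,c[i][1]+v-r,st[i]
        ~~~~~~~~~^^^^^^^^^^^^^^^^^^^^^^^^^^^^^^^^^^^^^^^^^^^^^^^^^^^^^^^^^^^^
    return _wrapfunc(a, 'argmin', axis=axis, out=out, **kwds)
    return _wrapit(obj, method, *args, **kwds)
    result = getattr(arr, method)(*args, **kwds)
ValueError: attempt to get argmin of an empty sequence
```

View pics/m3.png

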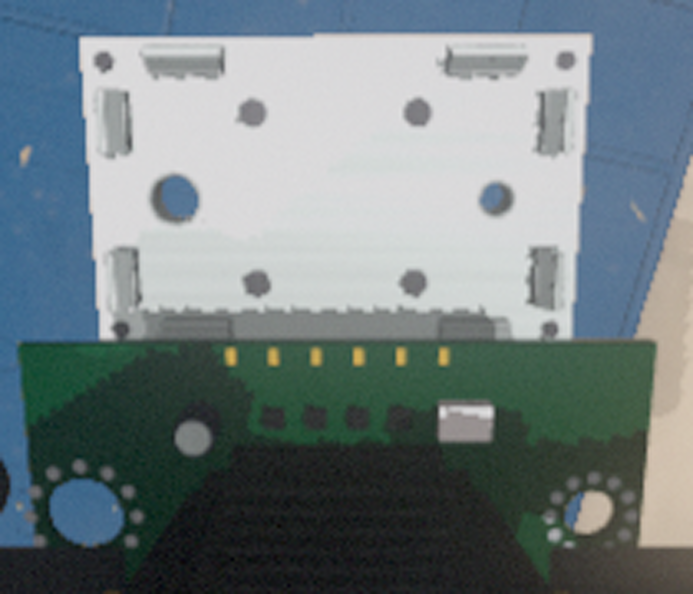

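```bash
python3 - <<'E'
from h import *
np.set_printoptions(precision=2,suppress=True)
z=np.load('w3.npz'); im,P,K,W=z['im'],z['P'],z['K'],z['W']
pos=np.array([456.4,-279.7,155.9]); yaw=.243
def f(l,pts,zt):
    a,b=[ray(u/3.3+179.65,v/3.3+89.65,zt,K,W) for u,v in pts]
    t=[intool(p,pos,yaw) for p in (a,b)]; c=(a+b)/2; print(l,zt,a,b,'c',c,'dist',np.linalg.norm(a-b),'yaw',np.arctan2(-(a-b)[0],(a-b)[1]),'tool',(t[0]+t[1])/2)
for zt in (20,22.5): f('nest',[(175,198),(497,198)],zt)
zb=np.median(P[196:210,200:300,2]); print('zb',zb)
for zt in (zb,151,153,155): f('board',[(86,512),(593,512)],zt)
print('mat',np.median(P[20:80,150:200,2]),'wood',np.median(P[100:140,420:470,2]),'nest',np.median(P[130:165,250:310,2]))
E
```

```text
nest 20 [ 493.53 -217.72   20.  ] [ 517.62 -315.63   20.  ] c [ 505.57 -266.68   20.  ] dist 100.8374409724425 yaw 0.24117880101097652 tool [ 50.86  -0.81 135.9 ]
nest 22.5 [ 493.83 -218.07   22.5 ] [ 517.72 -315.19   22.5 ] c [ 505.78 -266.63   22.5 ] dist 100.01259267399868 yaw 0.2411788010109763 tool [ 51.07  -0.81 133.4 ]
zb 150.05245021073065
board 150.05245021073065 [ 445.12 -230.96  150.05] [ 468.99 -327.96  150.05] c [ 457.06 -279.46  150.05] dist 99.89463114298964 yaw 0.24121061584554074 tool [ 0.69 -0.07  5.85]
board 151 [ 445.58 -231.12  151.  ] [ 469.32 -327.6   151.  ] c [ 457.45 -279.36  151.  ] dist 99.35550604977432 yaw 0.24121061584554093 tool [ 1.1  -0.07  4.9 ]
board 153 [ 446.55 -231.47  153.  ] [ 470.02 -326.84  153.  ] c [ 458.28 -279.15  153.  ] dist 98.21757092632072 yaw 0.24121061584554107 tool [ 1.96 -0.08  2.9 ]
board 155 [ 447.52 -231.81  155.  ] [ 470.71 -326.08  155.  ] c [ 459.12 -278.94  155.  ] dist 97.0796358028671 yaw 0.24121061584554065 tool [ 2.82 -0.08  0.9 ]
mat 2.546539234505003 wood -0.29129077215546906 nest 22.548092415021976
```

Request:
arm_command(rows=[[[0.1,-0.0015,0],0],[[0.1016,-0.0015,0.06],0],[[0,0,0.12],0],[[0,0,0.14],0],[[0,0,0],0]])

```text
t: 6.65
eef_pos: [503.3, -265.5, 72.1]
tcp_rot: [-3.137, 0.005, 0.243]
ft_force: [-0.3, -0.1, -1.2]
opening: 0.415
grip_force: 30.0
```

Request:
arm_command(rows=[[[0,0,0.04],0],[[0,0,0.04],0],[[0,0,0.04],0],[[0,0,0.02],0],[[0,0,0],0]])

```text
t: 7.15
eef_pos: [504.4, -267.0, 40.2]
tcp_rot: [-3.141, 0.0, 0.243]
ft_force: [0.0, 0.4, -0.7]
opening: 0.417
grip_force: 30.0
```

Request:
arm_command(rows=[[[0,0,0.012],0],[[0,0,0.012],0],[[0,0,0.006],0],[[0,0,0.004],0],[[0,0,0],0]])

```text
t: 7.65
eef_pos: [504.6, -267.0, 32.1]
tcp_rot: [3.142, 0.0, 0.243]
ft_force: [-0.1, 0.2, -2.2]
opening: 0.419
grip_force: 30.0
```

Request:
arm_command(rows=[[[0,0,0.003],0],[[0,0,0.003],0],[[0,0,0],0],[[0,0,0],0],[[0,0,0],0]])

```text
t: 8.15
eef_pos: [504.7, -267.1, 31.4]
tcp_rot: [3.141, -0.0, 0.243]
ft_force: [-1.6, 1.0, 8.2]
opening: 0.418
grip_force: 30.0
```

Request:
arm_command(rows=[[[0,0,0],0],[[0,0,0],0],[[0,0,0],0],[[0,0,-0.03],0],[[0,0,-0.06],0]], claw=0.55)

```text
t: 8.65
eef_pos: [504.2, -266.8, 52.9]
tcp_rot: [-3.14, 0.001, 0.243]
ft_force: [0.5, 0.0, 0.4]
opening: 0.549
grip_force: 0.0
```

Request:
arm_command(rows=[[[0,0,-0.12],0],[[0,0,-0.18],0],[[-0.1,0,-0.1],0],[[-0.1,0,0],0],[[0,0,0],0]])

```text
t: 9.15
eef_pos: [454.4, -279.3, 154.5]
tcp_rot: [3.141, -0.0, 0.242]
ft_force: [0.3, 0.3, -0.3]
opening: 0.552
grip_force: 0.0
```

```bash
python3 - <<'E'
from h import *
np.set_printoptions(precision=2,suppress=True)
s=state(); im,d,K,W=shot('wrist','w4.png'); P=world(d,K,W); np.savez('w4.npz',im=im,P=P,d=d,K=K,W=W)
print(s['eef_pos'],s['tcp_rot']); cv2.imwrite('pics/m4.png',cv2.resize(im[90:270,180:390,::-1],None,fx=3.3,fy=3.3,interpolation=cv2.INTER_CUBIC))
E
```

```text
[ 454.37 -279.35  154.51] [ 3.14 -0.    0.24]
```

View pics/m4.png

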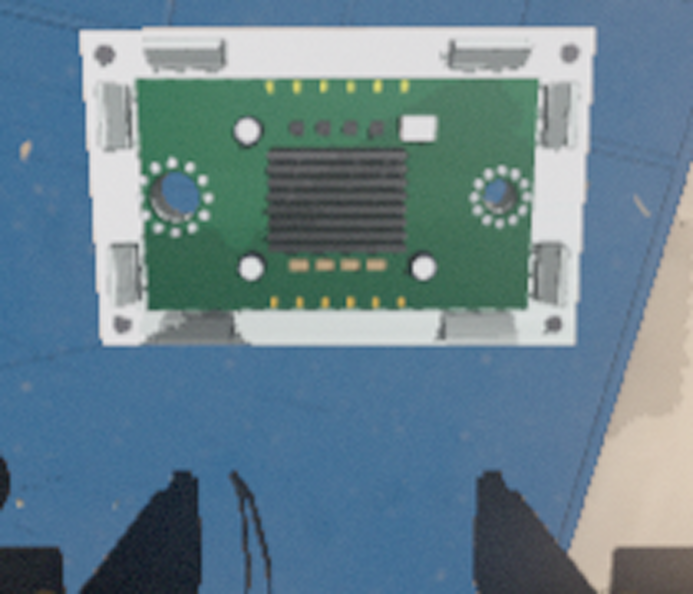

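Request:
arm_command(rows=[[[0,0,0],-0.0108],[[0.0256,-0.1815,0],0],[[0.0256,-0.1815,0],0],[[0.0256,-0.1815,0],0],[[0.0256,-0.1815,0],0]])

```text
t: 9.7
eef_pos: [431.2, -95.7, 152.9]
tcp_rot: [-3.141, 0.0, 0.276]
ft_force: [1.3, 0.5, 0.2]
opening: 0.549
grip_force: 0.0
```

Request:
arm_command(rows=[[[0.0256,-0.1815,0],0],[[0.0256,-0.1815,0],0],[[0.0256,-0.1815,0],0],[[0.0256,-0.1815,0],0],[[0.0256,-0.1815,0],0]])

```text
t: 10.2
eef_pos: [399.8, 131.9, 153.1]
tcp_rot: [3.142, -0.0, 0.277]
ft_force: [0.6, -0.5, 0.1]
opening: 0.553
grip_force: 0.0
```

Request:
arm_command(rows=[[[0.0256,-0.1815,0],0],[[0,0,0],0],[[0,0,0],0],[[0,0,0],0],[[0,0,0],0]])

```text
t: 10.7
eef_pos: [394.0, 174.0, 153.0]
tcp_rot: [3.141, 0.0, 0.275]
ft_force: [0.2, -0.1, -0.4]
opening: 0.549
grip_force: 0.0
```

```bash
python3 - <<'E'
from h import *
np.set_printoptions(precision=2,suppress=True)
s=state(); im,d,K,W=shot('wrist','w5.png'); P=world(d,K,W); np.savez('w5.npz',im=im,P=P,d=d,K=K,W=W)
pos,yaw=s['eef_pos'],s['tcp_rot'][2]; print(pos,yaw)
v=P.reshape(-1,3); i=(v[:,2]>44)&(v[:,2]<53)&(np.hypot(v[:,0]-445,v[:,1]-190)<50)
r=cv2.minAreaRect(v[i][:,:2].astype(np.float32)); print('bar',i.sum(),np.median(v[i],0),r,intool([*r[0],41],pos,yaw))
i=(v[:,2]>4)&(v[:,2]<9)&(np.hypot(v[:,0]-445,v[:,1]-190)<80); print('plate',i.sum(),cv2.minAreaRect(v[i][:,:2].astype(np.float32)),np.median(v[i,2]))
z=np.load('w4.npz'); K,W=z['K'],z['W']
a,b=[ray(x/3.3+179.65,y/3.3+89.65,25.5,K,W) for x,y in ((176,197),(500,196))]; print('board',a,b,(a+b)/2,np.linalg.norm(a-b),np.arctan2(-(a-b)[0],(a-b)[1]))
E
```

```text
[394.02 174.04 153.02] 0.27503302976928046
bar 959 [446.32 193.05  47.14] ((444.914306640625, 192.78717041015625), (69.07881164550781, 11.55871295928955), 15.789754867553711) [ 54.07  -4.22 112.02]
plate 4127 ((444.52886962890625, 192.51513671875), (69.53033447265625, 120.12322998046875), 15.669502258300781) 5.559605499438794
board [ 492.82 -218.68   25.5 ] [ 516.71 -314.9    25.5 ] [ 504.77 -266.79   25.5 ] 99.14777145113165 0.24328217405357203
```

View pics/w5.png

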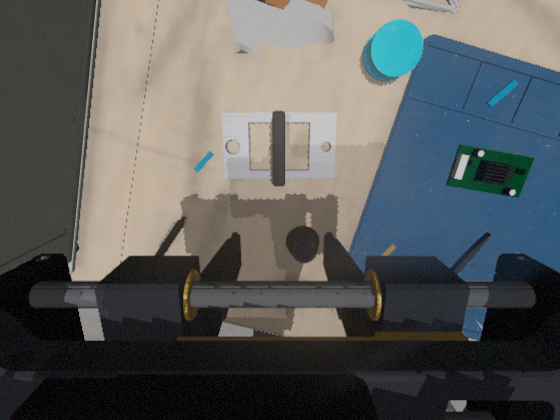

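Request:
arm_command(rows=[[[0.1,-0.008,0],0],[[0.116,-0.009,0.05],0],[[0,0,0.12],0],[[0,0,0.12],0],[[0,0,0],0]], claw=0.4)

```text
t: 11.25
eef_pos: [443.3, 192.4, 78.0]
tcp_rot: [3.142, 0.006, 0.275]
ft_force: [-1.1, -0.3, 0.2]
opening: 0.404
grip_force: 0.0
```

Request:
arm_command(rows=[[[0,0,0.1],0],[[0,0,0.08],0],[[0,0,0.042],0],[[0,0,0],0],[[0,0,0],0]])

```text
t: 11.75
eef_pos: [444.9, 193.7, 26.0]
tcp_rot: [3.141, -0.001, 0.276]
ft_force: [0.1, 0.1, 1.3]
opening: 0.4
grip_force: 0.0
```

Request:
arm_command(rows=[[[0,0,0],0],[[0,0,0],0],[[0,0,0],0],[[0,0,0],0],[[0,0,0],0]], claw=0.05)

```text
t: 12.25
eef_pos: [444.7, 193.7, 25.5]
tcp_rot: [3.141, -0.001, 0.277]
ft_force: [-0.0, -1.7, 7.1]
opening: 0.122
grip_force: 30.0
```

Request:
arm_command(rows=[[[0,0,-0.04],0],[[0,0,-0.1],0],[[0,0,-0.14],0],[[0,0,-0.14],0],[[0,0,-0.1],0]])

```text
t: 12.75
eef_pos: [444.3, 193.9, 157.6]
tcp_rot: [-3.142, -0.001, 0.277]
ft_force: [-0.6, -0.2, -1.9]
opening: 0.123
grip_force: 30.0
```

Request:
arm_command(rows=[[[-0.0436,0.1666,0],0],[[-0.0436,0.1666,0],0],[[-0.0436,0.1666,0],0],[[-0.0436,0.1666,0],0],[[-0.0436,0.1666,0],0]])

```text
t: 13.25
eef_pos: [448.4, -22.9, 155.6]
tcp_rot: [3.142, -0.0, 0.277]
ft_force: [0.2, -1.5, -2.0]
opening: 0.123
grip_force: 30.0
```

Request:
arm_command(rows=[[[-0.0436,0.1666,0],0],[[-0.0436,0.1666,0],0],[[-0.0436,0.1666,0],0],[[-0.0436,0.1666,0],0],[[-0.0436,0.1666,0],0]])

```text
t: 13.75
eef_pos: [452.9, -238.2, 155.6]
tcp_rot: [-3.141, 0.0, 0.277]
ft_force: [1.8, -0.4, -2.9]
opening: 0.128
grip_force: 30.0
```

Request:
arm_command(rows=[[[-0.0436,0.1666,0],0],[[0,0,0],0.0108],[[0,0,0],0],[[0,0,0],0],[[0,0,0],0]])

```text
t: 14.25
eef_pos: [454.3, -278.8, 155.3]
tcp_rot: [-3.141, 0.0, 0.245]
ft_force: [-0.3, 0.7, -2.2]
opening: 0.127
grip_force: 30.0
```

```bash
python3 - <<'E'
from h import *
np.set_printoptions(precision=2,suppress=True)
s=state(); im,d,K,W=shot('wrist','w6.png'); P=world(d,K,W); np.savez('w6.npz',im=im,P=P,d=d,K=K,W=W)
print(s['eef_pos'],s['tcp_rot']); cv2.imwrite('pics/m6.png',cv2.resize(im[90:270,180:390,::-1],None,fx=3.3,fy=3.3,interpolation=cv2.INTER_CUBIC))
E
```

```text
[ 454.31 -278.79  155.35] [-3.14  0.    0.24]
```

View pics/m6.png

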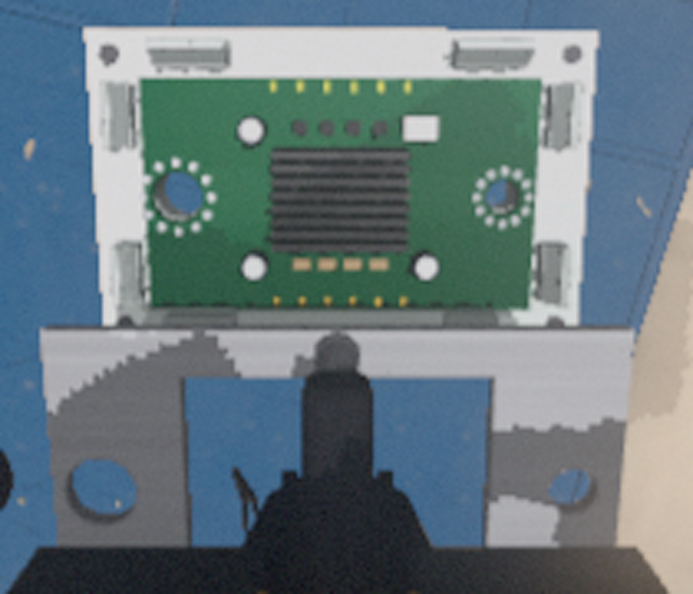

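```bash
python3 - <<'E'
from h import *
np.set_printoptions(precision=2,suppress=True)
z=np.load('w6.npz'); im,P,K,W=z['im'],z['P'],z['K'],z['W']
pos=np.array([454.3,-278.8,155.4]); yaw=.243
def f(l,pts,zt):
    a,b=[ray(u/3.3+179.65,v/3.3+89.65,zt,K,W) for u,v in pts]
    t=[intool(p,pos,yaw) for p in (a,b)]; c=(a+b)/2; print(l,zt,'c',c,'dist',np.linalg.norm(a-b),'yaw',np.arctan2(-(a-b)[0],(a-b)[1]),'tool',(t[0]+t[1])/2)
f('board',[(180,196),(502,195)],25.5)
f('nest',[(87,30),(598,30)],22.5)
zb=np.median(P[193:203,200:300,2]); print('zb',zb)
for zt in (zb,134,136): f('frame',[(102,487),(572,487)],zt)
f('frontcorners',[(42,328),(633,330)],zb)
E
```

```text
board 25.5 c [ 505.   -266.77   25.5 ] dist 98.77719893818622 yaw 0.2463798355716531 tool [ 52.11   0.52 129.9 ]
nest 22.5 c [ 551.72 -255.59   22.5 ] dist 151.38115045886846 yaw 0.24322072995437155 tool [100.14   0.91 132.9 ]
zb 135.61692479358788
frame 135.61692479358788 c [ 454.58 -278.11  135.62] dist 99.19571051450113 yaw 0.24352555959357303 tool [ 0.44 -0.61 19.78]
frame 134 c [ 453.95 -278.26  134.  ] dist 100.0422821727156 yaw 0.2435255595935731 tool [-0.21 -0.61 21.4 ]
frame 136 c [ 454.73 -278.07  136.  ] dist 98.99514422100428 yaw 0.243525559593573 tool [ 0.59 -0.61 19.4 ]
frontcorners 135.61692479358788 c [ 487.7  -270.01  135.62] dist 119.0623641957415 yaw 0.23995128229976284 tool [34.53 -0.5  19.78]
```

Request:
arm_command(rows=[[[0.1,0.0024,0],0],[[0.108,0.0024,0.04],0],[[0,0,0.1],0],[[0,0,0.1],0],[[0,0,0],0]])

```text
t: 14.8
eef_pos: [504.1, -266.7, 92.7]
tcp_rot: [-3.138, 0.003, 0.244]
ft_force: [-0.7, 0.0, -2.5]
opening: 0.123
grip_force: 30.0
```

Request:
arm_command(rows=[[[0,0,0.05],0],[[0,0,0.05],0],[[0,0,0.03],0],[[0,0,0.02],0],[[0,0,0],0]])

```text
t: 15.3
eef_pos: [504.9, -268.3, 57.1]
tcp_rot: [-3.141, 0.001, 0.243]
ft_force: [-0.1, -0.6, -1.4]
opening: 0.125
grip_force: 30.0
```

Request:
arm_command(rows=[[[0,0,0.01],0],[[0,0,0.006],0],[[0,0,0.004],0],[[0,0,0],0],[[0,0,0],0]])

```text
t: 15.8
eef_pos: [505.1, -268.4, 52.7]
tcp_rot: [3.141, -0.0, 0.243]
ft_force: [0.8, 0.0, -2.3]
opening: 0.122
grip_force: 30.0
```

Request:
arm_command(rows=[[[0,0,0.004],0],[[0,0,0.004],0],[[0,0,0.002],0],[[0,0,0],0],[[0,0,0],0]])

```text
t: 16.3
eef_pos: [505.2, -268.4, 51.5]
tcp_rot: [3.141, -0.001, 0.243]
ft_force: [-3.8, 2.1, 14.5]
opening: 0.126
grip_force: 30.0
```

Request:
arm_command(rows=[[[0,0,-0.003],0],[[0,0,0],0],[[0,0,0],0],[[0,0,-0.04],0],[[0,0,-0.08],0]], claw=0.4)

```text
t: 16.8
eef_pos: [504.6, -268.0, 80.5]
tcp_rot: [-3.14, 0.002, 0.243]
ft_force: [-0.7, -0.3, -0.6]
opening: 0.395
grip_force: 0.0
```

Request:
arm_command(rows=[[[0,0,-0.14],0],[[0,0,-0.14],0],[[-0.1,0,-0.02],0],[[-0.1,0,0],0],[[0,0,0],0]])

```text
t: 17.3
eef_pos: [454.7, -280.6, 156.9]
tcp_rot: [3.141, 0.0, 0.242]
ft_force: [1.1, 0.1, 0.2]
opening: 0.403
grip_force: 0.0
```

```bash
python3 - <<'E'
from h import *
np.set_printoptions(precision=2,suppress=True)
s=state(); im,d,K,W=shot('wrist','w7.png'); P=world(d,K,W); np.savez('w7.npz',im=im,P=P,d=d,K=K,W=W)
print(s['eef_pos'],s['tcp_rot']); cv2.imwrite('pics/m7.png',cv2.resize(im[90:200,200:370,::-1],None,fx=4.6,fy=4.6,interpolation=cv2.INTER_CUBIC))
E
```

```text
[ 454.7  -280.64  156.88] [3.14 0.   0.24]
```

View pics/m7.png

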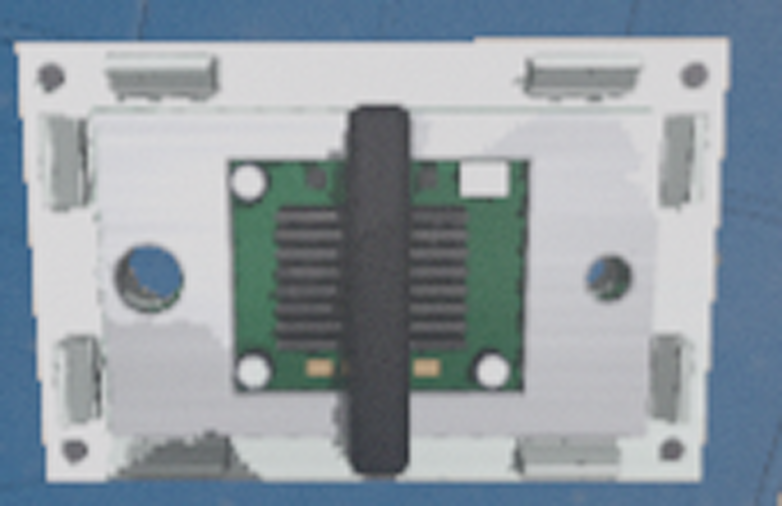

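```bash
python3 - <<'E'
from h import *
np.set_printoptions(precision=2,suppress=True)
z=np.load('w7.npz'); im,P,K,W=z['im'],z['P'],z['K'],z['W']
v=P.reshape(-1,3); i=(np.hypot(v[:,0]-505,v[:,1]+267)<70)&(v[:,2]>28)&(v[:,2]<36);print('plate z',np.median(v[i,2]))
for zt in (31.5,):
    a,b=[ray(200+(x+.5)/4.6-.5,90+(y+.5)/4.6-.5,zt,K,W) for x,y in ((150,278),(609,278))]
    print(a,b,(a+b)/2,np.linalg.norm(a-b),np.arctan2(-(a-b)[0],(a-b)[1]))
# nest corners at z 22.5
for q in [((15,42),(728,38)),((48,481),(702,481))]:
    a,b=[ray(200+(x+.5)/4.6-.5,90+(y+.5)/4.6-.5,22.5,K,W) for x,y in q]; print('nest edge',(a+b)/2,np.linalg.norm(a-b))
n=np.load('top.npz');v=n['P'].reshape(-1,3)
for x,y in ((686,-40),(680,20)):
    i=(np.hypot(v[:,0]-x,v[:,1]-y)<18)&(v[:,2]>55); print(i.sum(),np.median(v[i],0),v[i].min(0),v[i].max(0))
E
```

```text
plate z 31.54131431569096
[ 492.65 -219.78   31.5 ] [ 516.36 -316.53   31.5 ] [ 504.5  -268.16   31.5 ] 99.61336892402763 0.24028320740305642
nest edge [ 552.   -254.72   22.5 ] 152.24784317397493
nest edge [ 458.23 -278.43   22.5 ] 152.41952985262927
103 [682.45 -44.51  64.5 ] [672.48 -54.8   56.39] [693.64 -32.65  68.99]
45 [677.83  17.45  63.79] [672.28  11.45  55.49] [686.51  23.59  69.05]
```

Request:
arm_command(rows=[[[0.125,-0.101,0],0],[[0.125,-0.101,0],0],[[0.125,-0.101,0],0],[[0.125,-0.101,0],0],[[0.125,-0.101,0],0]])

```text
t: 17.85
eef_pos: [579.5, -118.3, 156.0]
tcp_rot: [3.141, -0.0, 0.243]
ft_force: [-0.9, -0.1, -0.1]
opening: 0.402
grip_force: 0.0
```

Request:
arm_command(rows=[[[0.125,-0.101,0],0],[[0.125,-0.101,0],0],[[0,0,0],0],[[0,0,0],0],[[0,0,0],0]])

```text
t: 18.35
eef_pos: [626.2, -56.4, 155.7]
tcp_rot: [-3.142, 0.001, 0.243]
ft_force: [0.2, 0.2, 1.1]
opening: 0.401
grip_force: 0.0
```

```bash
cat > pin.py <<'E'
from h import *
np.set_printoptions(precision=2,suppress=True)
s=state(); im,d,K,W=shot('wrist','w8.png'); P=world(d,K,W); np.savez('w8.npz',im=im,P=P,d=d,K=K,W=W)
pos,yaw=s['eef_pos'],s['tcp_rot'][2]; print(pos,yaw)
v=P.reshape(-1,3)
for x,y in ((685,-42),(680,20)):
    i=(np.hypot(v[:,0]-x,v[:,1]-y)<22)&(v[:,2]>60)&(v[:,2]<75); q=v[i]; (c,r)=cv2.minEnclosingCircle(q[:,:2].astype(np.float32)); print(i.sum(),'top z',np.median(q[:,2]),c,r,'tool',intool([*c,50],pos,yaw))
    i=(np.hypot(v[:,0]-x,v[:,1]-y)<60)&(v[:,2]>28)&(v[:,2]<34); print('block',cv2.minAreaRect(v[i][:,:2].astype(np.float32)))
E
python3 pin.py
```

```text
[626.18 -56.41 155.74] 0.24280738225478826
493 top z 63.50301091489965 (684.258544921875, -42.140438079833984) 11.442458152770996 tool [ 59.81   0.12 105.74]
block ((683.0326538085938, -23.248817443847656), (44.06782913208008, 79.73136901855469), 3.818467855453491)
225 top z 63.583591993058015 (680.2973022460938, 19.880020141601562) 7.58438777923584 tool [ 70.88 -61.04 105.74]
block ((681.4328002929688, 1.44830322265625), (44.06963348388672, 79.38934326171875), 3.708204984664917)
```

View pics/w8.png

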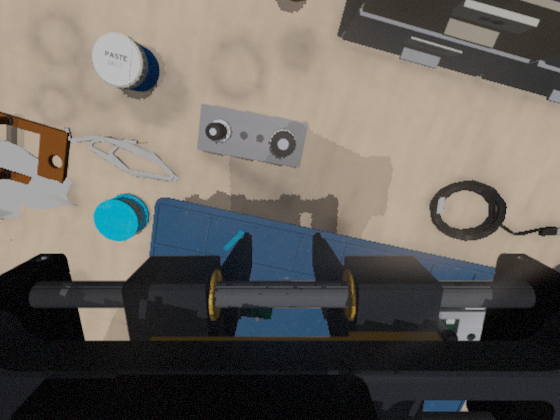

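Request:
arm_command(rows=[[[0.12,0,0],0],[[0.119,0,0.02],0],[[0,0,0.1],0],[[0,0,0.1],0],[[0,0,0.06],0]])

```text
t: 18.9
eef_pos: [683.5, -42.7, 84.1]
tcp_rot: [-3.141, 0.002, 0.242]
ft_force: [0.1, 0.6, -0.9]
opening: 0.4
grip_force: 0.0
```

Request:
arm_command(rows=[[[0,0,0.08],0],[[0,0,0.06],0],[[0,0,0.043],0],[[0,0,0],0],[[0,0,0],0]])

```text
t: 19.4
eef_pos: [684.6, -42.0, 40.6]
tcp_rot: [3.141, -0.001, 0.243]
ft_force: [-0.6, -0.7, 0.6]
opening: 0.396
grip_force: 0.0
```

Request:
arm_command(rows=[[[0,0,0],0],[[0,0,0],0],[[0,0,0],0],[[0,0,0],0],[[0,0,0],0]], claw=0.1)

```text
t: 19.9
eef_pos: [684.7, -41.9, 40.8]
tcp_rot: [3.141, -0.001, 0.243]
ft_force: [-1.8, 0.1, 6.4]
opening: 0.225
grip_force: 30.0
```

Request:
arm_command(rows=[[[0,0,-0.02],0],[[0,0,-0.06],0],[[0,0,-0.1],0],[[0,0,-0.12],0],[[0,0,-0.1],0]])

```text
t: 20.4
eef_pos: [684.3, -41.7, 142.6]
tcp_rot: [3.141, -0.001, 0.243]
ft_force: [0.1, -0.7, -1.1]
opening: 0.225
grip_force: 30.0
```

Request:
arm_command(rows=[[[-0.1307,0.0717,0],0],[[-0.1307,0.0717,0],0],[[-0.1307,0.0717,0],0],[[-0.1307,0.0717,0],0],[[-0.1307,0.0717,0],0]])

```text
t: 20.9
eef_pos: [546.1, -168.7, 141.1]
tcp_rot: [3.141, -0.0, 0.243]
ft_force: [0.2, -1.9, -1.6]
opening: 0.226
grip_force: 30.0
```

Request:
arm_command(rows=[[[-0.1307,0.0717,0],0],[[-0.1307,0.0717,0],0],[[0,0,0.1],0],[[0,0,0.1],0],[[0,0,0.04],0]])

```text
t: 21.4
eef_pos: [491.8, -218.5, 79.4]
tcp_rot: [-3.14, 0.001, 0.242]
ft_force: [0.8, 0.0, 0.4]
opening: 0.225
grip_force: 30.0
```

Request:
arm_command(rows=[[[0,0,0],0],[[0,0,0],0],[[0,0,0],0],[[0,0,0],0],[[0,0,0],0]])

```text
t: 21.9
eef_pos: [492.7, -218.7, 80.7]
tcp_rot: [3.141, -0.001, 0.243]
ft_force: [0.4, 0.5, -0.2]
opening: 0.224
grip_force: 30.0
```

```bash
python3 - <<'E'
from h import *
s=state(); im,d,K,W=shot('wrist','w9.png'); P=world(d,K,W); np.savez('w9.npz',im=im,P=P,d=d,K=K,W=W)
print(s['eef_pos'],s['tcp_rot']); 
im2,*_=shot('scene','s9.png'); a=cv2.resize(im[120:320,180:380,::-1],(400,400)); cv2.imwrite('pics/m9.png',np.hstack([a,cv2.resize(im2[130:280,330:480,::-1],(400,400))]))
E
```

```text
[ 492.74055684 -218.66067618   80.69137112] [ 3.14091192e+00 -5.86538473e-04  2.43051068e-01]
```

View pics/m9.png

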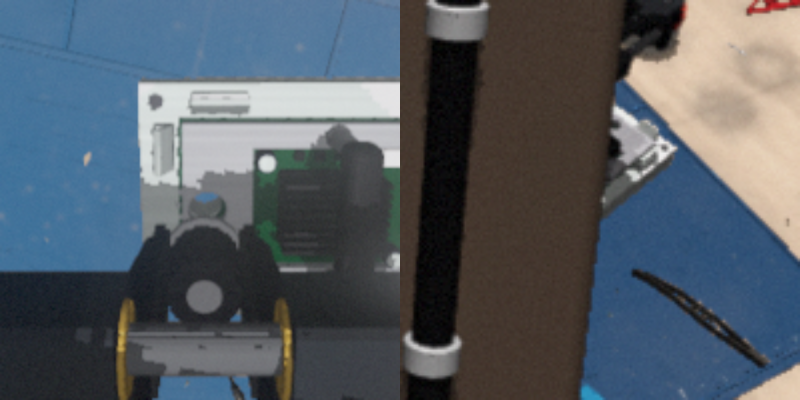

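Request:
arm_command(rows=[[[0,0,0.03],0],[[0,0,0.03],0],[[0,0,0.02],0],[[0,0,0],0],[[0,0,0],0]])

```text
t: 22.5
eef_pos: [492.5, -218.6, 59.9]
tcp_rot: [-3.141, 0.0, 0.243]
ft_force: [1.3, 0.2, -0.2]
opening: 0.223
grip_force: 30.0
```

Tip is in the frame and no force; on down.

Request:
arm_command(rows=[[[0,0,0.016],0],[[0,0,0.016],0],[[0,0,0.012],0],[[0,0,0.012],0],[[0,0,0],0]])

```text
t: 23.0
eef_pos: [492.5, -218.6, 45.7]
tcp_rot: [-3.141, 0.0, 0.243]
ft_force: [1.0, -0.1, -1.6]
opening: 0.227
grip_force: 30.0
```

Request:
arm_command(rows=[[[0,0,0.01],0],[[0,0,0.008],0],[[0,0,0.004],0],[[0,0,0.002],0],[[0,0,0],0]])

```text
t: 23.5
eef_pos: [492.6, -218.7, 40.7]
tcp_rot: [3.141, -0.0, 0.243]
ft_force: [-1.2, 0.8, 9.0]
opening: 0.223
grip_force: 30.0
```

Request:
arm_command(rows=[[[0,0,0],0],[[0,0,0],0],[[0,0,0],0],[[0,0,-0.04],0],[[0,0,-0.08],0]], claw=0.38)

```text
t: 24.0
eef_pos: [492.0, -218.4, 69.9]
tcp_rot: [-3.14, 0.002, 0.243]
ft_force: [-0.4, 0.1, 0.5]
opening: 0.381
grip_force: 0.0
```

Request:
arm_command(rows=[[[0,0,-0.12],0],[[0,0,-0.16],0],[[0.1198,-0.0932,0],0],[[0.1198,-0.0932,0],0],[[0.1198,-0.0932,0],0]])

```text
t: 24.5
eef_pos: [563.7, -128.3, 141.4]
tcp_rot: [3.141, -0.001, 0.242]
ft_force: [-0.5, -0.3, 0.0]
opening: 0.378
grip_force: 0.0
```

Request:
arm_command(rows=[[[0.1198,-0.0932,0],0],[[0.1198,-0.0932,0],0],[[0.1198,-0.0932,0],0],[[0.1198,-0.0932,0],0],[[0.1198,-0.0932,0],0]])

```text
t: 25.0
eef_pos: [681.0, 21.3, 140.9]
tcp_rot: [3.141, -0.0, 0.243]
ft_force: [0.1, -0.7, 0.1]
opening: 0.379
grip_force: 0.0
```

Request:
arm_command(rows=[[[0,0,0],0],[[0,0,0],0],[[0,0,0],0],[[0,0,0],0],[[0,0,0],0]])

```text
t: 25.5
eef_pos: [680.0, 19.0, 140.5]
tcp_rot: [3.141, -0.0, 0.242]
ft_force: [-0.4, 0.1, -0.6]
opening: 0.378
grip_force: 0.0
```

Request:
arm_command(rows=[[[0.001,-0.0036,0.08],0],[[0,0,0.1],0],[[0,0,0.1],0],[[0,0,0.08],0],[[0,0,0.041],0]])

```text
t: 26.0
eef_pos: [679.5, 20.3, 38.2]
tcp_rot: [-3.141, 0.002, 0.242]
ft_force: [0.2, 0.8, 0.5]
opening: 0.379
grip_force: 0.0
```

Request:
arm_command(rows=[[[0,0,0],0],[[0,0,0],0],[[0,0,0],0],[[0,0,0],0],[[0,0,0],0]])

```text
t: 26.5
eef_pos: [680.5, 20.8, 40.6]
tcp_rot: [3.141, -0.001, 0.243]
ft_force: [0.4, -0.1, 0.7]
opening: 0.379
grip_force: 0.0
```

Request:
arm_command(rows=[[[0,0,0],0],[[0,0,0],0],[[0,0,0],0],[[0,0,0],0],[[0,0,0],0]], claw=0.05)

```text
t: 27.0
eef_pos: [680.4, 20.8, 39.9]
tcp_rot: [3.141, -0.0, 0.243]
ft_force: [-0.4, -0.1, 0.9]
opening: 0.138
grip_force: 30.0
```

Request:
arm_command(rows=[[[0,0,-0.02],0],[[0,0,-0.06],0],[[0,0,-0.1],0],[[0,0,-0.12],0],[[0,0,-0.1],0]])

```text
t: 27.5
eef_pos: [680.5, 20.9, 142.7]
tcp_rot: [3.141, -0.001, 0.243]
ft_force: [1.0, -0.5, -0.3]
opening: 0.138
grip_force: 30.0
```

Request:
arm_command(rows=[[[-0.1067,0.1277,0],0],[[-0.1067,0.1277,0],0],[[-0.1067,0.1277,0],0],[[-0.1067,0.1277,0],0],[[-0.1067,0.1277,0],0]])

```text
t: 28.0
eef_pos: [588.5, -167.5, 141.3]
tcp_rot: [3.141, -0.001, 0.243]
ft_force: [0.7, -1.1, -0.3]
opening: 0.136
grip_force: 30.0
```

Request:
arm_command(rows=[[[-0.1067,0.1277,0],0],[[-0.1067,0.1277,0],0],[[-0.1067,0.1277,0],0],[[-0.1067,0.1277,0],0],[[0,0,0.06],0]])

```text
t: 28.5
eef_pos: [515.4, -320.4, 127.5]
tcp_rot: [3.137, -0.003, 0.239]
ft_force: [1.0, 0.8, -0.6]
opening: 0.141
grip_force: 30.0
```

Request:
arm_command(rows=[[[0,0,0.1],0],[[0,0,0.08],0],[[0,0,0],0],[[0,0,0],0],[[0,0,0],0]])

```text
t: 29.0
eef_pos: [517.0, -316.1, 81.5]
tcp_rot: [3.14, -0.001, 0.243]
ft_force: [0.8, -0.0, -0.9]
opening: 0.143
grip_force: 30.0
```

```bash
python3 - <<'E'
from h import *
s=state(); im,d,K,W=shot('wrist','w10.png')
print(s['eef_pos'],s['tcp_rot']); 
cv2.imwrite('pics/m10.png',cv2.resize(im[140:290,130:380,::-1],(800,480),interpolation=cv2.INTER_CUBIC))
E
```

```text
[ 517.00043943 -316.10328921   81.47476445] [ 3.13984524e+00 -1.30982805e-03  2.43131978e-01]
```

View pics/m10.png

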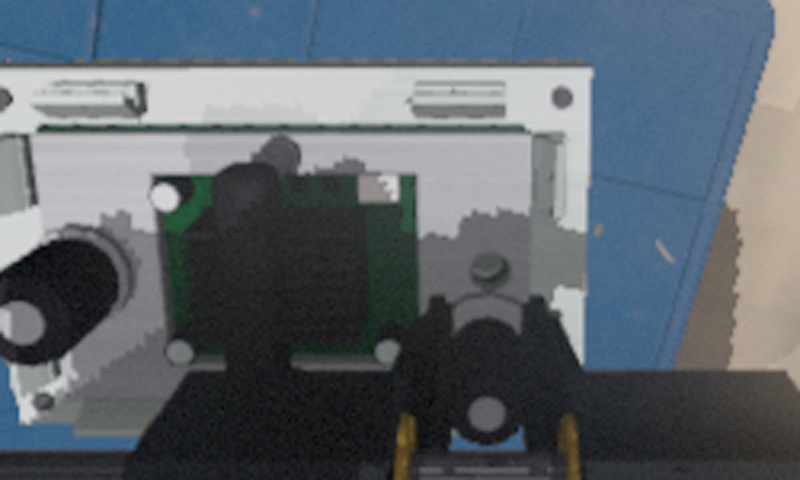

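Thick pin's collar sits on the frame; the thin hole (490,268) is aligned sideways with the pin (487). Descend.

Request:
arm_command(rows=[[[0,0,0.03],0],[[0,0,0.03],0],[[0,0,0.02],0],[[0,0,0],0],[[0,0,0],0]])

```text
t: 29.55
eef_pos: [516.3, -315.8, 59.6]
tcp_rot: [-3.141, 0.0, 0.243]
ft_force: [0.6, -0.1, -0.3]
opening: 0.141
grip_force: 30.0
```

Request:
arm_command(rows=[[[0,0,0.016],0],[[0,0,0.016],0],[[0,0,0.012],0],[[0,0,0.012],0],[[0,0,0],0]])

```text
t: 30.05
eef_pos: [516.5, -315.8, 45.5]
tcp_rot: [-3.142, -0.0, 0.243]
ft_force: [2.2, 0.8, -1.6]
opening: 0.14
grip_force: 30.0
```

Request:
arm_command(rows=[[[0,0,0.01],0],[[0,0,0.008],0],[[0,0,0.004],0],[[0,0,0.002],0],[[0,0,0],0]])

```text
t: 30.55
eef_pos: [516.5, -315.8, 39.9]
tcp_rot: [3.141, -0.0, 0.243]
ft_force: [1.8, 1.2, 0.3]
opening: 0.14
grip_force: 30.0
```

Request:
arm_command(rows=[[[0,0,0.004],0],[[0,0,0],0],[[0,0,0],0],[[0,0,0],0],[[0,0,0],0]])

```text
t: 31.05
eef_pos: [516.6, -315.8, 39.8]
tcp_rot: [3.141, -0.001, 0.243]
ft_force: [0.3, 1.2, 9.9]
opening: 0.143
grip_force: 30.0
```

Collar contact. Release, retreat and check.

Request:
arm_command(rows=[[[0,0,0],0],[[0,0,0],0],[[0,0,0],0],[[0,0,-0.04],0],[[0,0,-0.08],0]], claw=0.3)

```text
t: 31.55
eef_pos: [515.7, -315.4, 68.5]
tcp_rot: [-3.14, 0.002, 0.243]
ft_force: [-0.5, -0.7, 0.7]
opening: 0.299
grip_force: 0.0
```

Request:
arm_command(rows=[[[0,0,-0.12],0],[[0,0,-0.16],0],[[-0.12,-0.06,0],0],[[-0.12,-0.06,0],0],[[0,0,0],0]])

```text
t: 32.05
eef_pos: [448.0, -300.0, 139.8]
tcp_rot: [-3.141, 0.001, 0.242]
ft_force: [0.4, -0.3, -0.5]
opening: 0.3
grip_force: 0.0
```

```bash
python3 - <<'E'
from h import *
np.set_printoptions(precision=1,suppress=True)
im,d,K,W=shot('wrist','w11.png'); P=world(d,K,W); v=P.reshape(-1,3)
for x,y in ((492.6,-218.7),(516.6,-315.8)):
    q=v[(np.hypot(v[:,0]-x,v[:,1]-y)<20)&(v[:,2]>52)]; print('knob top z (expect 63.5)',np.percentile(q[:,2],[50,90]),np.median(q,0))
cv2.imwrite('pics/m11.png',cv2.resize(im[60:240,170:410,::-1],(800,600),interpolation=cv2.INTER_CUBIC))
E
```

```text
knob top z (expect 63.5) [63.3 64.5] [ 492.9 -219.4   63.3]
knob top z (expect 63.5) [63.4 64.4] [ 516.3 -314.2   63.4]
```

View pics/m11.png

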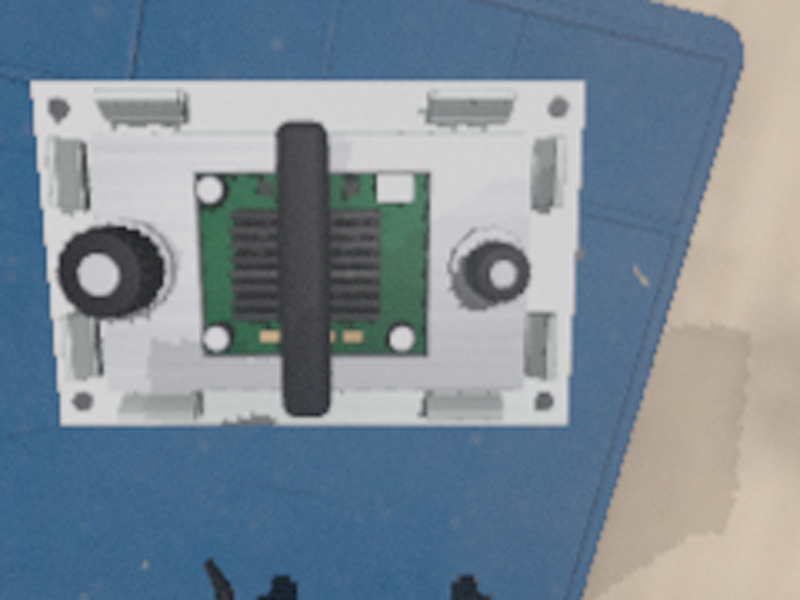

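Both knob tops are at the home height (63.3 and 63.4 mm, 63.5 expected). The board and frame are seated and the gripper is clear.

```bash
python3 -c "
from cell import env; print(env.job_done())"
```

```text
the job is handed in; nothing more can be done
None
```

The fixture is loaded and handed in at about 32 s: the larger board and the steel frame are seated in the nest, large holes over the fixture's large hole. Both pins are home with collars on the frame, and the smaller board was left where it lay.

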